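Shut off the purge gas behind the push-push hatch

TASK

Shut off the purge gas: press the hatch of the grey control box in and let go so that it springs open, and push the lever inside all the way over to its far end. Then swing the hatch down and press it home until it latches shut and stays flush on its own, leaving the wrench, the pipe offcut and the steel angle beside the box where they are.

Things in the scene. Friction and masses are not known exactly. Their poses are not given: they have to be found in the camera images.
- box: grey steel control box fixed on the bench, 240 mm long (x) x 150 mm wide (y), open at the top under its hatch; walls 4 mm thick, rim 118 mm above the bench. Origin: centre of its underside. x runs along its length, away from the robot within 0.35 rad; y towards its hinged long side (left from the robot); z up. Two brass pipe stubs stick 50 mm out of its +x end, below 65 mm height.
- hatch (a joint): angle of the hatch, a push-push latched aluminium cap. 0 = latched, flush (level); positive = open, to a rigid stop at 1.7 (past upright); negative = pressed in, to a stop at -0.08. Pressed past about -0.055 and let go, it is freed; a damped spring swings it open by itself in about 3 s, following a hand in its way. Swung down and pressed past -0.055 again, then let go, it comes back to 0 and stays.
- hatch_pad (a point): centre of the upper face of the steel disc (36 mm across, 2 mm proud) in the hatch, half-way along its free edge, 138 mm from the hinge line; the hatch can be pushed anywhere. Latched, it is 138 mm above the bench. Its z axis is the hatch's outward normal. Here the latch trips 8 mm below flush at 3 to 4 N, the stop is at 11 mm, and the spring resists closing with 2 to 5 N.
- hatch_hinge (a point): middle of the hatch's hinge line, parallel to the box's x, 133 mm above the bench, 80 mm to the box's +y side of its centre, half-way through the 6 mm plate. The hatch is 252 mm long, reaches 164 mm from the hinge line to its free edge (the box's -y side), and has a 22 mm skirt on its three free sides. Its plain upper face is 136 mm above the bench when latched.
- lever (a joint): the shut-off lever in the box, under the hatch: a steel rod with a round black knob, 24 mm across, its centre 80 mm from the pivot. Pivot in a black block (32 mm high) at box x = 0, y = +15 mm, z = 30 mm; turns about the box's y. 0 = leaning 23 degrees to the box's -x end (near the robot), 0.8 = as far to the +x end. Starts near 0, stays where left (about 2 N at the knob).
- lever_knob (a point): centre of the lever's knob; 104 mm above the bench at either end of its swing, 110 mm when upright, and 31 mm from the middle of the box at either end.
- wrench: loose wrench, 190 mm long, lying beside the box; origin: centre of its underside.
- pipe: loose steel pipe offcut standing on end near the box, 60 mm across, 70 mm high; origin: centre of its underside.
- angle: loose piece of steel angle, 150 mm long, 40 mm high, near the box's hinge side; origin: centre of its underside.

How it is judged:
By the outcome, as a careful person would: the job done as asked, in the order asked, and still so for the second after the job is handed in, with the robot touching nothing.
It also fails if it takes over 59 s, if anything falls off the work surface, if the arm or the gripper's body presses on something with over 40 N, if the wrist force passes 120 N, or if a joint passes its speed limit or range.

ROBOT

A 6-joint arm with a two-finger parallel gripper is mounted at the origin on the work surface. World frame = base frame: x ahead of the robot, y to its left, z up, the work surface at z = 0. Lengths are in mm, angles in rad, forces in N, time in s.
With the tool pointing down it reaches from about 275 to 750 mm from the base axis. Payload 10.2 kg.
Tool frame: the origin (TCP) lies midway between the tips of the shut fingers; the grasp point (between the pads) lies 19 mm behind it; z points along the fingers, y is the line along which they close (so a half turn about z gives the same grasp; the last joint's range is limited). The gripper opens to 88 mm and grips with 3 to 60 N. Pads are 18 mm wide; open, the fingers measure 123 mm over their backs; the gripper's body (75 mm by 187 mm) begins 45 mm behind the grasp point.
Start: joints at [1.075, 0.313, 1.498, -0, 1.331, -0.223], TCP at [141.463, 505.588, 238.72] pointing down, gripper open.
Joint ranges: [-2.94, 2.94], [-0.97, 2.17], [0.19, 2.56], [-1.23, 4.37], [0.02, 3.11], [-2.88, 2.88]. Speed limits (rad/s): [2.39, 2.39, 3.01, 3.14, 3.14, 3.14].

INTERFACE

Orientations are given as a rotation vector (axis times angle).
In Python, from cell import env gives the robot as it stands. The module is installed in compiled form; this text tells all that it offers.
- The arm moves only by the tool play_rows, never from a script. Its argument "commands" is a list of rows, each an object with "twist": the turn, a rotation vector about the tool's x, y, z in degrees, a list of three; "delta_pos": the shift along the tool's x, y, z in mm, a list of three; "gripper": the finger opening in mm, from 0 to 88.1. In form: [{"twist": [ax, ay, az], "delta_pos": [x, y, z], "gripper": gripper}, ...]. A call has 1 to 5 rows; each row is the pose to reach, as a shift and turn from the pose commanded when the call began, along the tool's axes at that moment; what a row does not reach only later rows make up. A row lasts 1/12 s, in which the tool goes at most 41.7 mm and 7.16 degrees, less where a joint would pass 70% of its speed; a pose out of reach is approached as far as the arm can. A call with a gripper value outside its range is refused whole. The fingers move at their own pace and stop on an object; "squeeze" is the grip in N (left out, the last holds). Time passes only in rows, so rows that repeat a pose let the fingers close. It gives the time, the measured TCP pose, the force, the opening and the grip force at its end, in the units of the state.
- env.get_state(): the state, without advancing time (a new reading comes with each control period).
- env.read_camera(name): name is "scene" or "top" or "wrist"; returns a dict with "frame" (400x640x3 uint8, red, green, blue), "camera_matrix" (3x3 intrinsics, pixels), "rvec" (rotation vector, rad) and "tvec" (3), from world to camera coordinates, as OpenCV has them; the wrist camera has in their place "hand_eye" (4x4, takes a point from camera to tool coordinates, whose origin is the TCP and whose axes are the flange's). Camera axes: x right, y down, z forward; pixel columns grow to the right and rows downward; lengths in mm; the calibration is good to about 2 mm. A picture is of the moment at which its call begins: read the wrist's pose just before it. There is no depth.
- env.sign_off(): hands the job in; it is judged then, once.
The state is a dict: "t": time; "qpos": joint angles; "qvel": joint speeds; "tau": joint torques, N m; "tool_pos": TCP position; "ee_rot": TCP orientation; "contact_force": force on the tool from outside, world axes, zero at the start; "moment": the same for the moment, N m; "finger_gap": finger opening in mm; "finger_force": force on a finger pad.
Only numpy, scipy, OpenCV 4.12 (cv2) and the standard library are available. Lean on these libraries where they do the work, as an engineer would, in place of code of your own. Each camera call takes 0.05 s, during which the arm holds its last target. There are 200 camera calls.

## Working session

There is one attempt and no reset: what is moved stays moved. The work goes in short steps, Python scripts to look and compute and a tool call to move; the robot and the scene stay as the last step left them, time stands still between calls to the robot, and variables do not carry over. Pictures are saved under pics/ and viewed, at most 10 in all, crops included, and the job is handed in when it is done.

Besides the shell and the picture viewer there is one more tool, called after "Call:" by a JSON object that holds its "name" and its "arguments", one argument or row to a line. play_rows: Moves the arm, as the interface text tells. Its arguments: {"type":"object","properties":{"commands":{"type":"array"},"squeeze":{"type":"number"}},"required":["commands"]}

```bash
mkdir -p pics; python3 - <<'E'
from cell import env
import cv2,numpy as np,pickle
d={}
for n in("scene","top"):
    c=env.read_camera(n);d[n]=c;cv2.imwrite(f"pics/{n}0.png",c["frame"][:,:,::-1])
pickle.dump(d,open("d0.pkl","wb"))
s=env.get_state();print(s["t"],s["tool_pos"],s["ee_rot"])
for n in d: 
    R=cv2.Rodrigues(np.array(d[n]["rvec"]))[0];print(n,-R.T@np.array(d[n]["tvec"]).ravel(),d[n]["camera_matrix"])
E
```

```text
0.1 [141.35066437 505.38990241 238.24227832] [-4.27130227e-01 -3.11202904e+00  1.62441873e-03]
scene [1011.34985637 -511.25691866  696.91290765] [[406.38469409   0.         314.73465398]
 [  0.         406.38469409 199.03076446]
 [  0.           0.           1.        ]]
top [508.72480932  56.94729046 884.3623529 ] [[387.38133081   0.         318.94330788]
 [  0.         387.38133081 200.94293935]
 [  0.           0.           1.        ]]
```

View pics/scene0.png

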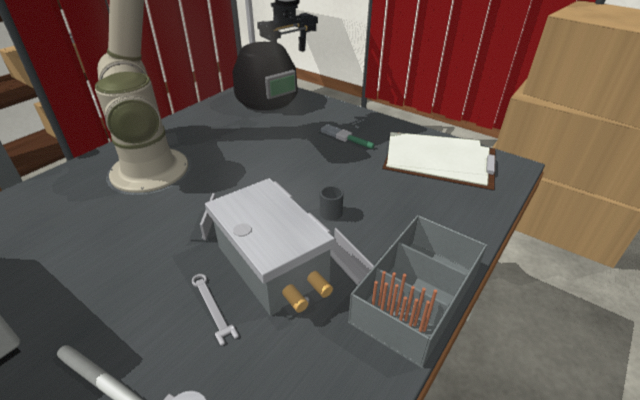

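View pics/top0.png

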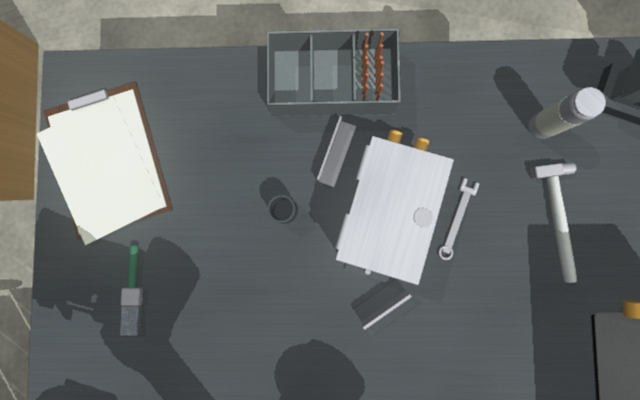

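The pictures show the closed hatch (top view corners about (373,137), (453,158), (418,284), (337,260)) with the pad disc at (422,217). The wrench is on its right, and the angle (336,150) and pipe (282,209) are on its left. There is also a plate at (387,312) near the robot-side end.

```bash
cat > h.py <<'E'
import numpy as np,cv2
from scipy.spatial.transform import Rotation as Ro
def ray(c,px,z):
    R=cv2.Rodrigues(np.array(c["rvec"],float))[0];C=-R.T@np.array(c["tvec"],float).ravel()
    d=R.T@np.linalg.inv(c["camera_matrix"])@[px[0],px[1],1];return C+d*(z-C[2])/d[2]
def totool(s,P):   # world point -> shift in tool axes
    return Ro.from_rotvec(s["ee_rot"]).inv().apply(np.array(P)-s["tool_pos"])
E
python3 - <<'E'
from h import *;import pickle
d=pickle.load(open("d0.pkl","rb"));c=d["top"]
f=cv2.cvtColor(c["frame"],cv2.COLOR_RGB2GRAY);m=(f>150).astype(np.uint8);m[:, :325]=0;m[:130]=0;m[290:]=0;m[:,456:]=0
cs=max(cv2.findContours(m,0,1)[0],key=cv2.contourArea)
r=cv2.minAreaRect(cs);print(r);b=cv2.boxPoints(r)
P=np.array([ray(c,p,136) for p in b]);print(P.round(1))
print("centre",P.mean(0)); e=[P[(i+1)%4]-P[i] for i in range(4)];print([(np.linalg.norm(x).round(1),np.arctan2(x[1],x[0]).round(3)) for x in e])
print("pad top",ray(c,(422.5,217),138)[:2])
print("pad scene",ray(d["scene"],(243,229.5),138)[:2])
for n,p,z in [("pipe",(282,209),70),("plate",(362,328),0),("plate",(411,296),0),("wr",(446,253),5),("wr",(470,185),5)]:print(n,ray(c,p,z)[:2].round())
from cell import env
s=env.get_state();print(Ro.from_rotvec(s["ee_rot"]).as_matrix().round(3))
E
```

```text
((392.8773193359375, 211.17922973632812), (88.87227630615234, 134.47596740722656), 15.945395469665527)
[[ 445.4   56.9  136. ]
 [ 695.5  -18.1  136. ]
 [ 644.9 -181.8  136. ]
 [ 398.7 -104.1  136. ]]
centre [546.1074323  -61.76484782 136.        ]
[(np.float64(261.1), np.float64(-0.291)), (np.float64(171.3), np.float64(-1.871)), (np.float64(258.1), np.float64(2.836)), (np.float64(167.6), np.float64(1.289))]
pad top [ 532.80213957 -117.53782852]
pad scene [ 532.82368186 -117.93705141]
pipe [555. 161.]
plate [291.  -9.]
plate [ 361. -119.]
wr [ 456. -198.]
wr [ 608. -257.]
[[-0.963  0.269 -0.001]
 [ 0.269  0.963 -0.001]
 [ 0.    -0.001 -1.   ]]
```

Call:
{"name": "play_rows", "arguments": {
  "commands": [
    {"twist": [0,0,0],"delta_pos": [-27,-25,-5],"gripper": 0},
    {"twist": [0,0,0],"delta_pos": [-54,-50,-10],"gripper": 0},
    {"twist": [0,0,0],"delta_pos": [-82,-74,-10],"gripper": 0},
    {"twist": [0,0,0],"delta_pos": [-109,-99,-10],"gripper": 0},
    {"twist": [0,0,0],"delta_pos": [-136,-124,-10],"gripper": 0}
  ]
}}

```text
t: 0.52
tool_pos: [239.3, 348.0, 248.5]
ee_rot: [-0.426, -3.112, 0.0]
contact_force: [0.5, 0.5, -0.1]
finger_gap: 57.1
finger_force: 0.0
```

Call:
{"name": "play_rows", "arguments": {
  "commands": [
    {"twist": [0,0,0],"delta_pos": [-27,-25,0],"gripper": 0},
    {"twist": [0,0,0],"delta_pos": [-54,-50,0],"gripper": 0},
    {"twist": [0,0,0],"delta_pos": [-82,-74,0],"gripper": 0},
    {"twist": [0,0,0],"delta_pos": [-109,-99,0],"gripper": 0},
    {"twist": [0,0,0],"delta_pos": [-136,-124,0],"gripper": 0}
  ]
}}

```text
t: 0.93
tool_pos: [337.0, 191.8, 248.7]
ee_rot: [-0.427, -3.112, -0.0]
contact_force: [-0.5, 0.6, 0.3]
finger_gap: 23.6
finger_force: 0.0
```

Call:
{"name": "play_rows", "arguments": {
  "commands": [
    {"twist": [0,0,0],"delta_pos": [-27,-25,0],"gripper": 0},
    {"twist": [0,0,0],"delta_pos": [-54,-50,0],"gripper": 0},
    {"twist": [0,0,0],"delta_pos": [-82,-74,0],"gripper": 0},
    {"twist": [0,0,0],"delta_pos": [-109,-99,0],"gripper": 0},
    {"twist": [0,0,0],"delta_pos": [-136,-124,0],"gripper": 0}
  ]
}}

```text
t: 1.35
tool_pos: [434.6, 35.6, 248.6]
ee_rot: [-0.428, -3.112, -0.0]
contact_force: [1.0, 0.2, 0.0]
finger_gap: 0.6
finger_force: 0.0
```

```bash
python3 -c "
from cell import env
s=env.get_state();print(s)"
```

```text
{'t': 1.35, 'qpos': array([-1.88295021e-01,  1.06749046e-01,  1.72767386e+00,  9.51667329e-05,
        1.30742645e+00, -1.48592672e+00]), 'qvel': array([-0.8075256 ,  0.43087335, -0.47829739,  0.0009396 ,  0.04543606,
       -0.80321966]), 'tau': array([  3.99324059, -33.58811617, -22.61575878,  -0.13491158,
         0.09106033,   0.98572209]), 'tool_pos': array([434.64858121,  35.59247852, 248.59311385]), 'ee_rot': array([-4.27757471e-01, -3.11208083e+00, -1.64964276e-04]), 'contact_force': array([0.99606774, 0.19323142, 0.00589102]), 'moment': array([-0.00930831, -0.0334199 , -0.02035638]), 'finger_force': 0.0, 'finger_gap': 0.5576837542736914}
```

Call:
{"name": "play_rows", "arguments": {
  "commands": [
    {"twist": [0,0,0],"delta_pos": [-27,-24,0],"gripper": 0},
    {"twist": [0,0,0],"delta_pos": [-54,-48,0],"gripper": 0},
    {"twist": [0,0,0],"delta_pos": [-82,-73,0],"gripper": 0},
    {"twist": [0,0,0],"delta_pos": [-109,-97,0],"gripper": 0},
    {"twist": [0,0,0],"delta_pos": [-135,-121,0],"gripper": 0}
  ]
}}

```text
t: 1.77
tool_pos: [532.2, -117.3, 248.3]
ee_rot: [-0.428, -3.112, -0.0]
contact_force: [0.5, 0.7, 0.4]
finger_gap: 0.6
finger_force: 0.0
```

Call:
{"name": "play_rows", "arguments": {
  "commands": [
    {"twist": [0,0,6],"delta_pos": [0,0,5],"gripper": 0},
    {"twist": [0,0,12],"delta_pos": [0,0,10],"gripper": 0},
    {"twist": [0,0,18],"delta_pos": [0,0,15],"gripper": 0},
    {"twist": [0,0,24],"delta_pos": [0,0,20],"gripper": 0},
    {"twist": [0,0,30],"delta_pos": [0,0,25],"gripper": 0}
  ]
}}

```text
t: 2.18
tool_pos: [531.4, -115.5, 223.1]
ee_rot: [-1.226, -2.892, -0.0]
contact_force: [0.1, 0.3, 0.5]
finger_gap: 0.4
finger_force: 0.0
```

Call:
{"name": "play_rows", "arguments": {
  "commands": [
    {"twist": [0,0,6],"delta_pos": [0,0,5],"gripper": 0},
    {"twist": [0,0,12],"delta_pos": [0,0,10],"gripper": 0},
    {"twist": [0,0,18],"delta_pos": [0,0,15],"gripper": 0},
    {"twist": [0,0,24],"delta_pos": [0,0,20],"gripper": 0},
    {"twist": [0,0,30],"delta_pos": [0,0,25],"gripper": 0}
  ]
}}

```text
t: 2.6
tool_pos: [531.4, -115.4, 198.1]
ee_rot: [-1.932, -2.476, 0.0]
contact_force: [-0.0, 0.6, -0.3]
finger_gap: 0.7
finger_force: 0.0
```

Call:
{"name": "play_rows", "arguments": {
  "commands": [
    {"twist": [0,0,6],"delta_pos": [0,0,5],"gripper": 0},
    {"twist": [0,0,12],"delta_pos": [0,0,10],"gripper": 0},
    {"twist": [0,0,18],"delta_pos": [0,0,20],"gripper": 0},
    {"twist": [0,0,24],"delta_pos": [0,0,30],"gripper": 0},
    {"twist": [0,0,31],"delta_pos": [0,0,38],"gripper": 0}
  ]
}}

```text
t: 3.02
tool_pos: [531.2, -115.3, 159.7]
ee_rot: [-2.523, -1.87, 0.001]
contact_force: [-0.4, 0.6, 0.3]
finger_gap: 0.7
finger_force: 0.0
```

```bash
cat >> h.py <<'E'
O=np.array([549,-62,0.]);YAW=-0.288
B=np.array([[np.cos(YAW),-np.sin(YAW),0],[np.sin(YAW),np.cos(YAW),0],[0,0,1]])
E
cat > st.py <<'E'
from h import *;from cell import env
s=env.get_state();R=Ro.from_rotvec(s["ee_rot"]).as_matrix()
print(s["t"],"box pos",(B.T@(s["tool_pos"]-O)).round(1),"tool axes in box\n",(B.T@R).round(3),"F",(B.T@s["contact_force"]).round(1),"q6",s["qpos"][5].round(2))
E
python3 st.py
```

```text
3.0167 box pos [ -1.9 -56.2 159.7] tool axes in box
 [[ 0.007  1.    -0.001]
 [ 1.    -0.007  0.   ]
 [ 0.    -0.001 -1.   ]] F [-0.5  0.5  0.3] q6 -0.13
```

Call:
{"name": "play_rows", "arguments": {
  "commands": [
    {"twist": [0,0,0],"delta_pos": [-2,2,10],"gripper": 0},
    {"twist": [0,0,0],"delta_pos": [-2,2,18],"gripper": 0},
    {"twist": [0,0,0],"delta_pos": [-2,2,24],"gripper": 0},
    {"twist": [0,0,0],"delta_pos": [-2,2,28],"gripper": 0},
    {"twist": [0,0,0],"delta_pos": [-2,2,31.5],"gripper": 0}
  ]
}}

```text
t: 3.43
tool_pos: [532.8, -118.0, 129.0]
ee_rot: [-2.518, -1.879, 0.001]
contact_force: [-1.4, 0.0, 2.2]
finger_gap: 0.5
finger_force: 1.3
```

Call:
{"name": "play_rows", "arguments": {
  "commands": [
    {"twist": [0,0,0],"delta_pos": [0,0,0],"gripper": 0},
    {"twist": [0,0,0],"delta_pos": [0,0,0],"gripper": 0}
  ]
}}

```text
t: 3.6
tool_pos: [533.0, -118.0, 129.4]
ee_rot: [2.519, 1.878, 0.0]
contact_force: [-1.3, -0.7, 2.1]
finger_gap: 0.1
finger_force: 1.0
```

Call:
{"name": "play_rows", "arguments": {
  "commands": [
    {"twist": [0,0,0],"delta_pos": [0,0,1.5],"gripper": 0},
    {"twist": [0,0,0],"delta_pos": [0,0,1.5],"gripper": 0}
  ]
}}

```text
t: 3.77
tool_pos: [533.1, -118.0, 127.9]
ee_rot: [2.519, 1.877, 0.001]
contact_force: [-0.6, 0.2, 2.3]
finger_gap: 0.5
finger_force: 1.0
```

Call:
{"name": "play_rows", "arguments": {
  "commands": [
    {"twist": [0,0,0],"delta_pos": [0,0,-30],"gripper": 0},
    {"twist": [0,0,0],"delta_pos": [-20,0,-65],"gripper": 0},
    {"twist": [0,0,0],"delta_pos": [-40,0,-95],"gripper": 0},
    {"twist": [0,0,0],"delta_pos": [-60,0,-125],"gripper": 0},
    {"twist": [0,0,0],"delta_pos": [-80,0,-140],"gripper": 0}
  ]
}}

```text
t: 4.18
tool_pos: [510.4, -195.6, 271.6]
ee_rot: [2.515, 1.875, 0.003]
contact_force: [0.7, -0.4, 0.1]
finger_gap: 0.4
finger_force: 0.0
```

Call:
{"name": "play_rows", "arguments": {
  "commands": [
    {"twist": [0,0,0],"delta_pos": [0,0,0],"gripper": 0},
    {"twist": [0,0,0],"delta_pos": [0,0,0],"gripper": 0},
    {"twist": [0,0,0],"delta_pos": [0,0,0],"gripper": 0},
    {"twist": [0,0,0],"delta_pos": [0,0,0],"gripper": 0},
    {"twist": [0,0,0],"delta_pos": [0,0,0],"gripper": 0}
  ]
}}

```text
t: 4.6
tool_pos: [510.0, -193.6, 266.6]
ee_rot: [-2.517, -1.877, 0.001]
contact_force: [0.1, -0.6, -0.2]
finger_gap: 0.7
finger_force: 0.0
```

Call:
{"name": "play_rows", "arguments": {
  "commands": [
    {"twist": [0,0,0],"delta_pos": [0,0,0],"gripper": 0},
    {"twist": [0,0,0],"delta_pos": [0,0,0],"gripper": 0},
    {"twist": [0,0,0],"delta_pos": [0,0,0],"gripper": 0},
    {"twist": [0,0,0],"delta_pos": [0,0,0],"gripper": 0},
    {"twist": [0,0,0],"delta_pos": [0,0,0],"gripper": 0}
  ]
}}

```text
t: 5.02
tool_pos: [510.0, -194.6, 267.7]
ee_rot: [-2.519, -1.877, 0.0]
contact_force: [-0.2, 0.7, -0.1]
finger_gap: 0.3
finger_force: 0.0
```

Call:
{"name": "play_rows", "arguments": {
  "commands": [
    {"twist": [0,0,0],"delta_pos": [0,0,0],"gripper": 0},
    {"twist": [0,0,0],"delta_pos": [0,0,0],"gripper": 0},
    {"twist": [0,0,0],"delta_pos": [0,0,0],"gripper": 0},
    {"twist": [0,0,0],"delta_pos": [0,0,0],"gripper": 0},
    {"twist": [0,0,0],"delta_pos": [0,0,0],"gripper": 0}
  ]
}}

```text
t: 5.43
tool_pos: [510.0, -194.6, 267.7]
ee_rot: [-2.519, -1.877, 0.0]
contact_force: [-0.3, 0.3, -0.1]
finger_gap: 0.2
finger_force: 0.0
```

Call:
{"name": "play_rows", "arguments": {
  "commands": [
    {"twist": [0,0,0],"delta_pos": [0,0,0],"gripper": 0},
    {"twist": [0,0,0],"delta_pos": [0,0,0],"gripper": 0},
    {"twist": [0,0,0],"delta_pos": [0,0,0],"gripper": 0},
    {"twist": [0,0,0],"delta_pos": [0,0,0],"gripper": 0},
    {"twist": [0,0,0],"delta_pos": [0,0,0],"gripper": 0}
  ]
}}

```text
t: 5.85
tool_pos: [510.0, -194.6, 267.7]
ee_rot: [2.519, 1.877, -0.0]
contact_force: [-0.9, 0.1, 1.1]
finger_gap: 0.3
finger_force: 0.0
```

Call:
{"name": "play_rows", "arguments": {
  "commands": [
    {"twist": [0,0,0],"delta_pos": [0,0,0],"gripper": 0},
    {"twist": [0,0,0],"delta_pos": [0,0,0],"gripper": 0},
    {"twist": [0,0,0],"delta_pos": [0,0,0],"gripper": 0},
    {"twist": [0,0,0],"delta_pos": [0,0,0],"gripper": 0},
    {"twist": [0,0,0],"delta_pos": [0,0,0],"gripper": 0}
  ]
}}

```text
t: 6.27
tool_pos: [510.0, -194.6, 267.7]
ee_rot: [2.519, 1.877, -0.0]
contact_force: [-0.1, -1.5, -0.1]
finger_gap: 0.7
finger_force: 0.0
```

Call:
{"name": "play_rows", "arguments": {
  "commands": [
    {"twist": [0,0,0],"delta_pos": [0,0,0],"gripper": 0},
    {"twist": [0,0,0],"delta_pos": [0,0,0],"gripper": 0},
    {"twist": [0,0,0],"delta_pos": [0,0,0],"gripper": 0},
    {"twist": [0,0,0],"delta_pos": [0,0,0],"gripper": 0},
    {"twist": [0,0,0],"delta_pos": [0,0,0],"gripper": 0}
  ]
}}

```text
t: 6.68
tool_pos: [510.0, -194.6, 267.7]
ee_rot: [-2.519, -1.877, 0.0]
contact_force: [0.1, 1.1, -0.3]
finger_gap: 0.1
finger_force: 0.0
```

```bash
python3 st.py; python3 - <<'E'
from cell import env
import cv2,numpy as np,pickle
d={n:env.read_camera(n) for n in("scene","top")}
pickle.dump(d,open("d1.pkl","wb"))
a=[cv2.resize(d["scene"]["frame"][120:340,170:400],None,fx=1.7,fy=1.7),cv2.resize(d["top"]["frame"][110:330,250:480],None,fx=1.7,fy=1.7)]
cv2.imwrite("pics/open.png",np.hstack(a)[:,:,::-1])
E
```

```text
6.6833 box pos [   0.3 -138.2  267.7] tool axes in box
 [[ 0.002  1.    -0.   ]
 [ 1.    -0.002 -0.   ]
 [-0.    -0.    -1.   ]] F [-0.2  1.1 -0.3] q6 -0.29
```

View pics/open.png

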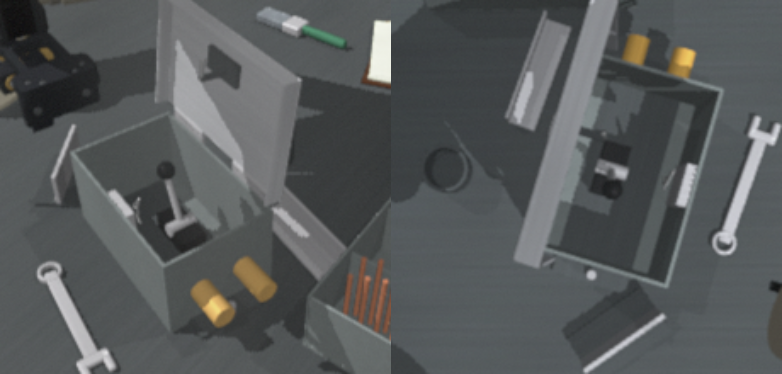

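The hatch stands open. In the right-hand (top) crop the knob is at (612,188), and in the scene crop at (166,170), so the lever is at its near end. The loose parts haven't moved.

```bash
python3 - <<'E'
from h import *;import pickle
d=pickle.load(open("d1.pkl","rb"))
print(B.T@(ray(d["top"],(250+221/1.7,110+188/1.7),104)-O))
print(B.T@(ray(d["scene"],(170+166/1.7,120+170/1.7),104)-O))
E
```

```text
[-26.61887899  14.21405052 104.        ]
[-29.02648033  14.71974212 104.        ]
```

Call:
{"name": "play_rows", "arguments": {
  "commands": [
    {"twist": [0,0,0],"delta_pos": [35,-17,0],"gripper": 0},
    {"twist": [0,0,0],"delta_pos": [70,-35,0],"gripper": 0},
    {"twist": [0,0,0],"delta_pos": [105,-52,0],"gripper": 0},
    {"twist": [0,0,0],"delta_pos": [135,-68,0],"gripper": 0},
    {"twist": [0,0,0],"delta_pos": [148,-72,0],"gripper": 0}
  ]
}}

```text
t: 7.2
tool_pos: [482.3, -28.8, 268.2]
ee_rot: [-2.517, -1.88, -0.001]
contact_force: [0.1, 0.5, -0.2]
finger_gap: 0.4
finger_force: 0.0
```

Call:
{"name": "play_rows", "arguments": {
  "commands": [
    {"twist": [0,0,0],"delta_pos": [0,0,0],"gripper": 0},
    {"twist": [0,0,0],"delta_pos": [0,0,30],"gripper": 0},
    {"twist": [0,0,0],"delta_pos": [0,0,60],"gripper": 0},
    {"twist": [0,0,0],"delta_pos": [0,0,85],"gripper": 0},
    {"twist": [0,0,0],"delta_pos": [0,0,100],"gripper": 0}
  ]
}}

```text
t: 7.62
tool_pos: [482.6, -33.0, 165.1]
ee_rot: [-2.518, -1.874, 0.003]
contact_force: [0.2, -0.3, 0.4]
finger_gap: 0.3
finger_force: 0.0
```

```bash
python3 st.py
```

```text
7.6167 box pos [-71.9   9.  165.1] tool axes in box
 [[ 0.003  1.    -0.003]
 [ 1.    -0.003 -0.   ]
 [-0.    -0.003 -1.   ]] F [ 0.3 -0.2  0.4] q6 -0.02
```

Call:
{"name": "play_rows", "arguments": {
  "commands": [
    {"twist": [0,0,0],"delta_pos": [0,0,20],"gripper": 0},
    {"twist": [0,0,0],"delta_pos": [0,0,40],"gripper": 0},
    {"twist": [0,0,0],"delta_pos": [0,0,55],"gripper": 0},
    {"twist": [0,0,0],"delta_pos": [0,0,65],"gripper": 0},
    {"twist": [0,0,0],"delta_pos": [0,0,69],"gripper": 0}
  ]
}}

```text
t: 8.03
tool_pos: [483.0, -32.9, 97.4]
ee_rot: [-2.519, -1.875, 0.002]
contact_force: [0.3, -0.8, 0.0]
finger_gap: 0.4
finger_force: 0.0
```

Call:
{"name": "play_rows", "arguments": {
  "commands": [
    {"twist": [0,0,0],"delta_pos": [0,5,0],"gripper": 0},
    {"twist": [0,0,0],"delta_pos": [0,10,0],"gripper": 0},
    {"twist": [0,0,0],"delta_pos": [0,15,0],"gripper": 0},
    {"twist": [0,0,0],"delta_pos": [0,20,0],"gripper": 0},
    {"twist": [0,0,0],"delta_pos": [0,25,0],"gripper": 0}
  ]
}}

```text
t: 8.45
tool_pos: [507.7, -39.4, 99.3]
ee_rot: [-2.519, -1.877, 0.0]
contact_force: [-3.8, 0.9, 3.3]
finger_gap: 0.8
finger_force: 2.1
```

Call:
{"name": "play_rows", "arguments": {
  "commands": [
    {"twist": [0,0,0],"delta_pos": [0,6,0],"gripper": 0},
    {"twist": [0,0,0],"delta_pos": [0,12,0],"gripper": 0},
    {"twist": [0,0,0],"delta_pos": [0,18,0],"gripper": 0},
    {"twist": [0,0,0],"delta_pos": [0,24,0],"gripper": 0},
    {"twist": [0,0,0],"delta_pos": [0,30,0],"gripper": 0}
  ]
}}

```text
t: 8.87
tool_pos: [536.8, -48.1, 98.7]
ee_rot: [2.519, 1.877, 0.0]
contact_force: [-2.3, 0.8, 1.3]
finger_gap: 0.9
finger_force: 1.2
```

Call:
{"name": "play_rows", "arguments": {
  "commands": [
    {"twist": [0,0,0],"delta_pos": [0,3,0],"gripper": 0},
    {"twist": [0,0,0],"delta_pos": [0,6,0],"gripper": 0},
    {"twist": [0,0,0],"delta_pos": [0,9,0],"gripper": 0},
    {"twist": [0,0,0],"delta_pos": [0,12,0],"gripper": 0},
    {"twist": [0,0,0],"delta_pos": [0,14,0],"gripper": 0}
  ]
}}

```text
t: 9.28
tool_pos: [549.5, -52.0, 98.4]
ee_rot: [-2.519, -1.876, 0.001]
contact_force: [-2.5, -0.0, -1.1]
finger_gap: 0.4
finger_force: 0.9
```

```bash
python3 st.py
```

```text
9.2833 box pos [-2.4  9.8 98.4] tool axes in box
 [[ 0.002  1.    -0.001]
 [ 1.    -0.002 -0.   ]
 [-0.    -0.001 -1.   ]] F [-2.4 -0.7 -1.1] q6 -0.02
```

Continue in small steps until the stop is felt.

Call:
{"name": "play_rows", "arguments": {
  "commands": [
    {"twist": [0,0,0],"delta_pos": [0,1,0],"gripper": 0},
    {"twist": [0,0,0],"delta_pos": [0,2,0],"gripper": 0},
    {"twist": [0,0,0],"delta_pos": [0,3,0],"gripper": 0}
  ]
}}

```text
t: 9.53
tool_pos: [552.3, -52.7, 98.6]
ee_rot: [-2.519, -1.877, 0.0]
contact_force: [-1.2, 0.4, -1.4]
finger_gap: 0.7
finger_force: 0.9
```

Call:
{"name": "play_rows", "arguments": {
  "commands": [
    {"twist": [0,0,0],"delta_pos": [0,1,0],"gripper": 0},
    {"twist": [0,0,0],"delta_pos": [0,2,0],"gripper": 0},
    {"twist": [0,0,0],"delta_pos": [0,3,0],"gripper": 0}
  ]
}}

```text
t: 9.78
tool_pos: [555.3, -53.7, 98.7]
ee_rot: [-2.519, -1.877, 0.0]
contact_force: [-1.3, 0.6, -1.4]
finger_gap: 0.4
finger_force: 0.9
```

Call:
{"name": "play_rows", "arguments": {
  "commands": [
    {"twist": [0,0,0],"delta_pos": [0,1,0],"gripper": 0},
    {"twist": [0,0,0],"delta_pos": [0,2,0],"gripper": 0}
  ]
}}

```text
t: 9.95
tool_pos: [557.2, -54.2, 98.7]
ee_rot: [-2.519, -1.877, 0.0]
contact_force: [-1.3, -0.2, -1.3]
finger_gap: 0.3
finger_force: 0.9
```

Call:
{"name": "play_rows", "arguments": {
  "commands": [
    {"twist": [0,0,0],"delta_pos": [0,1,0],"gripper": 0},
    {"twist": [0,0,0],"delta_pos": [0,2,0],"gripper": 0}
  ]
}}

```text
t: 10.12
tool_pos: [558.3, -54.5, 98.5]
ee_rot: [-2.517, -1.876, 0.003]
contact_force: [-10.4, 2.2, 3.1]
finger_gap: 0.5
finger_force: 5.2
```

Call:
{"name": "play_rows", "arguments": {
  "commands": [
    {"twist": [0,0,0],"delta_pos": [0,1,0],"gripper": 0},
    {"twist": [0,0,0],"delta_pos": [0,1,0],"gripper": 0},
    {"twist": [0,0,0],"delta_pos": [0,-7,0],"gripper": 0},
    {"twist": [0,0,0],"delta_pos": [0,-12,-10],"gripper": 0},
    {"twist": [0,0,0],"delta_pos": [0,-12,-45],"gripper": 0}
  ]
}}

```text
t: 10.53
tool_pos: [545.3, -50.7, 141.0]
ee_rot: [-2.514, -1.873, 0.007]
contact_force: [0.1, -0.5, -0.5]
finger_gap: 0.3
finger_force: 0.0
```

Call:
{"name": "play_rows", "arguments": {
  "commands": [
    {"twist": [0,0,0],"delta_pos": [0,0,-40],"gripper": 0},
    {"twist": [0,0,0],"delta_pos": [0,0,-80],"gripper": 0},
    {"twist": [0,0,0],"delta_pos": [0,0,-120],"gripper": 0},
    {"twist": [0,0,0],"delta_pos": [0,0,-160],"gripper": 0},
    {"twist": [0,0,0],"delta_pos": [0,0,-195],"gripper": 0}
  ]
}}

```text
t: 10.95
tool_pos: [547.4, -51.3, 343.0]
ee_rot: [2.517, 1.875, 0.004]
contact_force: [0.7, -0.3, -0.6]
finger_gap: 0.4
finger_force: 0.0
```

Call:
{"name": "play_rows", "arguments": {
  "commands": [
    {"twist": [0,0,0],"delta_pos": [0,0,0],"gripper": 0},
    {"twist": [0,0,0],"delta_pos": [35,0,0],"gripper": 0},
    {"twist": [0,0,0],"delta_pos": [70,0,0],"gripper": 0},
    {"twist": [0,0,0],"delta_pos": [105,0,0],"gripper": 0},
    {"twist": [0,0,0],"delta_pos": [133,0,0],"gripper": 0}
  ]
}}

```text
t: 11.37
tool_pos: [585.9, 78.2, 339.4]
ee_rot: [2.518, 1.877, 0.002]
contact_force: [-0.2, -0.1, 0.4]
finger_gap: 0.0
finger_force: 0.0
```

```bash
python3 st.py; python3 - <<'E'
from cell import env
import cv2,numpy as np,pickle
d={n:env.read_camera(n) for n in("scene","top")}
pickle.dump(d,open("d2.pkl","wb"))
a=[cv2.resize(d["scene"]["frame"][80:340,170:400],None,fx=1.7,fy=1.7),cv2.resize(d["top"]["frame"][80:340,250:480],None,fx=1.7,fy=1.7)]
cv2.imwrite("pics/lev.png",np.hstack(a)[:,:,::-1])
E
```

```text
11.3667 box pos [ -4.4 144.9 339.4] tool axes in box
 [[ 0.002  1.     0.001]
 [ 1.    -0.002  0.001]
 [ 0.001  0.001 -1.   ]] F [-0.2 -0.1  0.4] q6 0.22
```

View pics/lev.png

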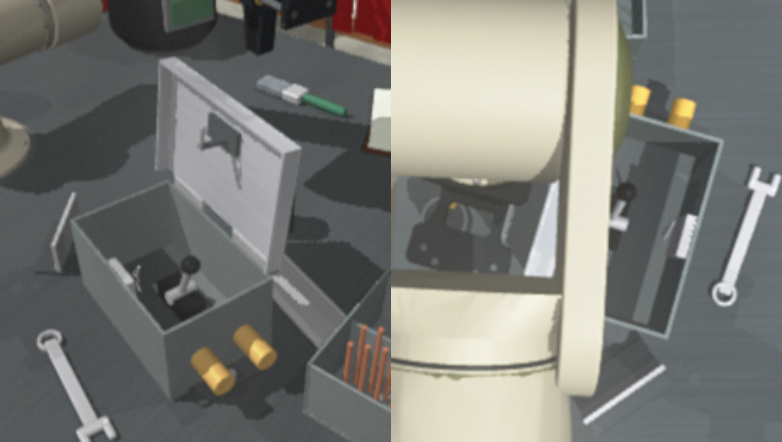

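The lever now leans to the far end: knob at scene crop (190,264) and top crop (626,191). The hatch is still upright and the tool is behind it.

```bash
python3 - <<'E'
from h import *;import pickle
d=pickle.load(open("d2.pkl","rb"))
print(B.T@(ray(d["top"],(250+235/1.7,80+191/1.7),104)-O),B.T@(ray(d["scene"],(170+190/1.7,80+264/1.7),104)-O))
p=None
for i,t in enumerate(np.linspace(1.65,0.0,26)):
    r=138+9*i/25;y=80-r*np.cos(t)+3*np.sin(t)+9;z=133+r*np.sin(t)+3*np.cos(t)
    if i%5==0 : p=p or None; b=(y,z) if i==0 else b
    print(round(t,2),round(y,1),round(z,1),"rel",round(y-b[0]),round(b[1]-z))
    if i%5==0: b=(y,z)
E
```

```text
[ 32.69278782  13.36917038 104.        ] [ 30.269664    13.20913486 104.        ]
1.65 102.9 270.3 rel 0 0
1.58 93.8 271.3 rel -9 -1
1.52 84.7 271.7 rel -18 -1
1.45 75.5 271.5 rel -27 -1
1.39 66.3 270.6 rel -37 0
1.32 57.2 269.2 rel -46 1
1.25 48.2 267.1 rel -9 2
1.19 39.3 264.5 rel -18 5
1.12 30.6 261.2 rel -27 8
1.06 22.1 257.4 rel -35 12
0.99 13.8 253.0 rel -43 16
0.92 5.8 248.1 rel -8 5
0.86 -1.8 242.6 rel -16 10
0.79 -9.1 236.7 rel -23 16
0.73 -16.0 230.2 rel -30 23
0.66 -22.4 223.3 rel -36 30
0.59 -28.5 215.9 rel -6 7
0.53 -34.0 208.2 rel -12 15
0.46 -39.0 200.1 rel -17 23
0.4 -43.5 191.6 rel -21 32
0.33 -47.4 182.9 rel -25 40
0.26 -50.7 173.9 rel -3 9
0.2 -53.5 164.6 rel -6 18
0.13 -55.6 155.2 rel -8 28
0.07 -57.1 145.7 rel -10 37
0.0 -58.0 136.0 rel -11 47
```

Call:
{"name": "play_rows", "arguments": {
  "commands": [
    {"twist": [0,0,0],"delta_pos": [0,4,15],"gripper": 0},
    {"twist": [0,0,0],"delta_pos": [0,4,35],"gripper": 0},
    {"twist": [0,0,0],"delta_pos": [0,4,55],"gripper": 0},
    {"twist": [0,0,0],"delta_pos": [0,4,68],"gripper": 0},
    {"twist": [0,0,0],"delta_pos": [0,4,68],"gripper": 0}
  ]
}}

```text
t: 11.88
tool_pos: [588.5, 74.2, 268.4]
ee_rot: [-2.518, -1.874, 0.005]
contact_force: [-0.5, -0.6, 0.1]
finger_gap: 0.1
finger_force: 0.0
```

Call:
{"name": "play_rows", "arguments": {
  "commands": [
    {"twist": [0,0,0],"delta_pos": [-10,0,0],"gripper": 0},
    {"twist": [0,0,0],"delta_pos": [-20,0,0],"gripper": 0},
    {"twist": [0,0,0],"delta_pos": [-28,0,0],"gripper": 0},
    {"twist": [0,0,0],"delta_pos": [-34,0,0],"gripper": 0},
    {"twist": [0,0,0],"delta_pos": [-39,0,0],"gripper": 0}
  ]
}}

```text
t: 12.3
tool_pos: [578.3, 36.6, 271.7]
ee_rot: [2.519, 1.875, 0.003]
contact_force: [0.6, 1.8, 1.9]
finger_gap: 0.8
finger_force: 1.0
```

Call:
{"name": "play_rows", "arguments": {
  "commands": [
    {"twist": [0,0,0],"delta_pos": [-9,0,-1],"gripper": 0},
    {"twist": [0,0,0],"delta_pos": [-18,0,-1],"gripper": 0},
    {"twist": [0,0,0],"delta_pos": [-27,0,-1],"gripper": 0},
    {"twist": [0,0,0],"delta_pos": [-37,0,0],"gripper": 0},
    {"twist": [0,0,0],"delta_pos": [-46,0,1],"gripper": 0}
  ]
}}

```text
t: 12.72
tool_pos: [564.7, -7.4, 269.3]
ee_rot: [-2.519, -1.876, 0.001]
contact_force: [0.8, 3.1, -0.0]
finger_gap: 0.2
finger_force: 1.4
```

```bash
python3 st.py
```

```text
12.7167 box pos [ -0.5  56.8 269.3] tool axes in box
 [[ 0.002  1.    -0.001]
 [ 1.    -0.002  0.   ]
 [ 0.    -0.001 -1.   ]] F [-0.1  3.2 -0. ] q6 0.07
```

On track with light contact; continue the arc, then press home.

Call:
{"name": "play_rows", "arguments": {
  "commands": [
    {"twist": [0,0,0],"delta_pos": [-9,0,2],"gripper": 0},
    {"twist": [0,0,0],"delta_pos": [-18,0,5],"gripper": 0},
    {"twist": [0,0,0],"delta_pos": [-27,0,8],"gripper": 0},
    {"twist": [0,0,0],"delta_pos": [-35,0,12],"gripper": 0},
    {"twist": [0,0,0],"delta_pos": [-43,0,16],"gripper": 0}
  ]
}}

```text
t: 13.13
tool_pos: [552.5, -48.5, 253.3]
ee_rot: [-2.519, -1.877, 0.0]
contact_force: [0.3, 3.1, -1.3]
finger_gap: 0.7
finger_force: 1.3
```

Call:
{"name": "play_rows", "arguments": {
  "commands": [
    {"twist": [0,0,0],"delta_pos": [-8,0,5],"gripper": 0},
    {"twist": [0,0,0],"delta_pos": [-16,0,10],"gripper": 0},
    {"twist": [0,0,0],"delta_pos": [-23,0,16],"gripper": 0},
    {"twist": [0,0,0],"delta_pos": [-30,0,23],"gripper": 0},
    {"twist": [0,0,0],"delta_pos": [-36,0,30],"gripper": 0}
  ]
}}

```text
t: 13.55
tool_pos: [542.2, -83.0, 223.1]
ee_rot: [2.519, 1.877, -0.0]
contact_force: [-0.2, 1.6, 1.8]
finger_gap: 0.4
finger_force: 1.3
```

Call:
{"name": "play_rows", "arguments": {
  "commands": [
    {"twist": [0,0,0],"delta_pos": [-6,0,7],"gripper": 0},
    {"twist": [0,0,0],"delta_pos": [-12,0,15],"gripper": 0},
    {"twist": [0,0,0],"delta_pos": [-17,0,23],"gripper": 0},
    {"twist": [0,0,0],"delta_pos": [-21,0,32],"gripper": 0},
    {"twist": [0,0,0],"delta_pos": [-25,0,40],"gripper": 0}
  ]
}}

```text
t: 13.97
tool_pos: [535.2, -106.7, 182.8]
ee_rot: [2.519, 1.877, -0.0]
contact_force: [0.8, 3.0, 2.7]
finger_gap: 0.6
finger_force: 1.3
```

Call:
{"name": "play_rows", "arguments": {
  "commands": [
    {"twist": [0,0,0],"delta_pos": [-3,0,9],"gripper": 0},
    {"twist": [0,0,0],"delta_pos": [-6,0,18],"gripper": 0},
    {"twist": [0,0,0],"delta_pos": [-8,0,27],"gripper": 0},
    {"twist": [0,0,0],"delta_pos": [-10,0,35],"gripper": 0},
    {"twist": [0,0,0],"delta_pos": [-11,0,42],"gripper": 0}
  ]
}}

```text
t: 14.38
tool_pos: [532.3, -116.7, 141.1]
ee_rot: [2.519, 1.877, 0.001]
contact_force: [0.9, 4.8, 6.6]
finger_gap: 0.6
finger_force: 3.2
```

```bash
python3 st.py
```

```text
14.3833 box pos [ -0.4 -57.1 141.1] tool axes in box
 [[ 0.002  1.     0.   ]
 [ 1.    -0.002  0.   ]
 [ 0.     0.    -1.   ]] F [-0.5  4.8  6.6] q6 -0.14
```

Call:
{"name": "play_rows", "arguments": {
  "commands": [
    {"twist": [0,0,0],"delta_pos": [0,0,4],"gripper": 0},
    {"twist": [0,0,0],"delta_pos": [0,0,8],"gripper": 0},
    {"twist": [0,0,0],"delta_pos": [0,0,11],"gripper": 0},
    {"twist": [0,0,0],"delta_pos": [0,0,13],"gripper": 0},
    {"twist": [0,0,0],"delta_pos": [0,0,13],"gripper": 0}
  ]
}}

```text
t: 14.8
tool_pos: [532.1, -116.8, 128.2]
ee_rot: [-2.519, -1.877, 0.001]
contact_force: [1.7, 0.9, 1.7]
finger_gap: 0.5
finger_force: 0.8
```

```bash
python3 st.py
```

```text
14.8 box pos [ -0.6 -57.4 128.2] tool axes in box
 [[ 0.002  1.    -0.   ]
 [ 1.    -0.002 -0.   ]
 [-0.    -0.    -1.   ]] F [1.3 1.4 1.7] q6 -0.14
```

Call:
{"name": "play_rows", "arguments": {
  "commands": [
    {"twist": [0,0,0],"delta_pos": [0,0,0.5],"gripper": 0},
    {"twist": [0,0,0],"delta_pos": [0,0,-5],"gripper": 0},
    {"twist": [0,0,0],"delta_pos": [0,0,-12],"gripper": 0},
    {"twist": [0,0,0],"delta_pos": [0,0,-30],"gripper": 0},
    {"twist": [0,0,0],"delta_pos": [0,0,-70],"gripper": 0}
  ]
}}

```text
t: 15.22
tool_pos: [530.5, -116.1, 196.4]
ee_rot: [-2.514, -1.872, 0.006]
contact_force: [-0.0, 0.3, -0.5]
finger_gap: 0.3
finger_force: 0.0
```

Call:
{"name": "play_rows", "arguments": {
  "commands": [
    {"twist": [0,0,0],"delta_pos": [-30,0,-30],"gripper": 0},
    {"twist": [0,0,0],"delta_pos": [-60,0,-60],"gripper": 0},
    {"twist": [0,0,0],"delta_pos": [-80,0,-90],"gripper": 0},
    {"twist": [0,0,0],"delta_pos": [-100,0,-110],"gripper": 0},
    {"twist": [0,0,0],"delta_pos": [-100,0,-110],"gripper": 0}
  ]
}}

```text
t: 15.63
tool_pos: [503.4, -215.8, 313.6]
ee_rot: [2.516, 1.868, 0.002]
contact_force: [-0.0, 0.1, 0.4]
finger_gap: 0.4
finger_force: 0.0
```

Call:
{"name": "play_rows", "arguments": {
  "commands": [
    {"twist": [0,0,0],"delta_pos": [0,0,0],"gripper": 0},
    {"twist": [0,0,0],"delta_pos": [0,0,0],"gripper": 0},
    {"twist": [0,0,0],"delta_pos": [0,0,0],"gripper": 0},
    {"twist": [0,0,0],"delta_pos": [0,0,0],"gripper": 0},
    {"twist": [0,0,0],"delta_pos": [0,0,0],"gripper": 0}
  ]
}}

```text
t: 16.05
tool_pos: [503.7, -211.8, 308.1]
ee_rot: [-2.517, -1.877, 0.001]
contact_force: [-0.4, 0.7, 0.3]
finger_gap: 0.8
finger_force: 0.0
```

```bash
python3 - <<'E'
from cell import env
import cv2,numpy as np
d={n:env.read_camera(n) for n in("scene","top")}
a=[cv2.resize(d["scene"]["frame"][80:340,170:400],None,fx=1.7,fy=1.7),cv2.resize(d["top"]["frame"][80:340,250:480],None,fx=1.7,fy=1.7)]
cv2.imwrite("pics/end.png",np.hstack(a)[:,:,::-1])
E
```

```text
(no output)
```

View pics/end.png

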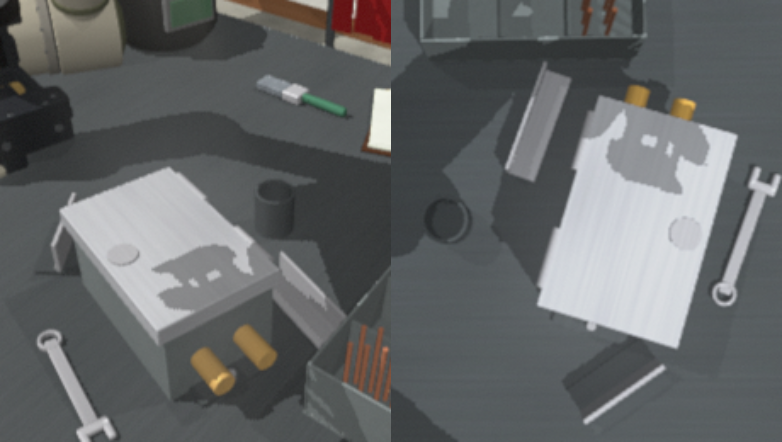

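The hatch is closed and flush 1 s after release. The disc at top crop (685,233) corresponds to its original pixel (423,217), and the loose parts haven't moved.

```bash
python3 -c "
from cell import env
print(env.sign_off())"
```

```text
the job is handed in; nothing more can be done
None
```

The purge gas lever is pushed to its far end stop, the hatch is latched shut and flush, the wrench, pipe and angle look unmoved in the final pictures, and the job was handed in at about 16 s (limit 59 s).

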